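Set out a small steel trestle for tack welding

TASK

Set the trestle up for tack welding: stand the square tube in the middle of the square base plate with its sides parallel to the plate's, stand the round tube in the middle of the round base plate, and stand the channel offcut on the bench midway between the two plates, on the line joining them. Then lay the box-section bar flat across the tops of both tubes, along the line from one to the other and with its middle above the channel, and last stand the bush on the bar directly above the square tube. Leave the spirit level, hammer and welding magnet where they are, and let go of everything.

Things in the scene. Friction and masses are not known exactly. Their poses are not given: they have to be found in the camera images.
- square_plate: Square base plate of bare steel, 110 x 110 x 8 mm, fixed flat on the bench; it may lie to the left or to the right of the round one. Origin: centre of its underside, z up. Its x and y run along its edges; the line to the centre of the round plate runs exactly along its +y or its -y, and the two centres are always 240 mm apart.
- round_plate: Round base plate of bare steel, 110 mm diameter, 8 mm thick, fixed flat on the bench. Origin: centre of its underside, z up. 
- square_tube: Loose offcut of square steel tube standing on end, 40 x 40 mm outside, 4 mm wall, 70 mm tall, open at the top, about 0.25 kg. Origin: centre of its underside, z up. x and y are square to its sides.
- round_tube: Loose offcut of round steel tube standing on end, 42 mm outside diameter, 34 mm inside, 70 mm tall, about 0.2 kg. Origin: centre of its underside, z up. 
- channel: Loose offcut of steel U-channel standing like a bridge, closed flat top and two legs down: 40 mm wide along its x (the outer faces of the legs, best to grip), 50 mm long along its y, 70 mm tall, wall 5 mm, about 0.3 kg. Stood in place its top is 8 mm below the bar. Origin: centre of its underside, z up. 
- bar: Loose box-section steel bar lying on the bench at the left or the right of the work, 320 mm long (its x), 40 mm wide (its y), 20 mm high, open-ended, about 0.5 kg, balanced at its middle. It needs to lie on the tube tops, 78 mm above the bench. Origin: centre of its underside, z up. 
- bush: Loose short thick steel ring (weld-on bush) standing flat, 34 mm outside diameter, 18 mm bore, 25 mm high, about 0.12 kg; the smallest part. On the bar its underside is 98 mm above the bench. Origin: centre of its underside, z up. 
- level: Bystander: yellow spirit level with black ends lying flat at the side opposite the bar, 300 x 50 x 22 mm, loose. Its x is its length. Origin: centre of its underside, z up. 
- hammer: Bystander: hammer, 200 mm long, lying loose beyond the plates. Its x is its length, head at +x.
- magnet: Bystander: red triangular welding magnet, about 90 x 90 x 20 mm, lying loose beyond the plates. Origin: centre of its underside, z up. 
Mind the look-alikes: they are no part of the job. Leave any orange or turquoise look-alike of the channel alone.

How it is judged:
By the outcome, as a careful person would: the job done as asked, in the order asked, and still so for the second after the job is handed in, with the robot touching nothing.
It also fails if it takes over 126 s, if anything falls off the work surface, if the arm or the gripper's body presses on something with over 40 N, if the wrist force passes 120 N, or if a joint passes its speed limit or range.

ROBOT

A 7-joint arm with a two-finger parallel gripper is mounted at the origin on the work surface. World frame = base frame: x ahead of the robot, y to its left, z up, the work surface at z = 0. Lengths are in m, angles in degrees, forces in N, time in s.
With the tool pointing down it reaches from about 0.35 to 0.775 m from the base axis. Payload 3.1 kg.
Tool frame: the origin (TCP) lies on the centre line of the jaws, within the pads' length; the fingertips stand 17 mm ahead of it and the grasp point (between the pads) lies 2 mm behind it (robot.tip_reach is the distance from the TCP to the fingertips, in m); z points along the fingers, y is the direction in which the jaws open and shut (so a half turn about z gives the same grasp; the last joint's range is limited). The gripper opens to 85 mm and grips with 20 to 120 N. Pads are 22 mm wide; open, the fingers measure 114 mm over their backs; the gripper's body (76 mm by 85 mm) begins 54 mm behind the grasp point. The pads swing forward as they close: fully open they stand 13 mm farther back than shut.
Start: joints at [63.673, 17.813, 0.802, 86.603, -0.252, 75.585, -1.558], TCP at [0.223, -0.503, 0.248] pointing down, gripper open.
Joint ranges: [-154.91, 154.91], [-16.99, 109.72], [-72.82, 74.43], [7.12, 147.25], [-82.49, 262.49], [11.32, 116.49], [-174.64, 174.64]. Speed limits (degrees/s): [159.86, 159.86, 180, 180, 180, 180, 180].

INTERFACE

Orientations are given as [roll, pitch, yaw] about the fixed x, y, z axes, in that order (R = Rz(yaw) Ry(pitch) Rx(roll)).
In Python, from station import robot, fingers, vision, workorder, recognise gives the robot as it stands. Calls block until the motion is done:
- robot.move_to(position, orientation): joint-space move of the TCP to a pose.
- robot.line_to(position, orientation=None, velocity=0.15, f_stop=None): straight line of the TCP; orientation=None keeps the orientation; velocity is the mean speed in m/s. With f_stop (N) it stops when the force on the tool has changed by that much, and returns True; else False.
- robot.move_j(angles): joint-space move.
- fingers.gripper_to(opening, force=None): opening from 0.0 (shut) to 1.0 (fully open); force is the grip in N (None keeps the last); returns when the fingers have stopped.
- robot.pause(seconds).
- robot.inverse_kinematics(position, orientation): joint angles nearest the present ones, or None.
- vision.grab_frame(name): name is "side" or "top"; returns the picture (420x560x3 uint8, red, green, blue); there is no depth.
- vision.calibration(name): a dict with "mtx" (3x3 intrinsics, pixels), "extrinsics" (4x4, takes a point from world to camera coordinates). Camera axes: x right, y up, looking along -z (the intrinsics and any distortion apply to the point x, -y, -z); pixel columns grow to the right and rows downward; lengths in m; the calibration is good to about 2 mm. A picture is of the moment at which its call begins. calibration takes no time and is no camera call.
A pose or a line that the arm cannot do raises robot.PlanningError and nothing moves.
- workorder.close_job(): hands the job in, once; it reports no verdict.
Trained networks look in the newest picture that a camera, given by its name, has taken for a name from the list of things; names that differ only in an ending like _2 or _b are one class to them, and where a whole thing is asked for, a point or a joint stands for the part that bears it (a point fixed in the world has none). Each returns a list of dicts, best first, with "p" (0 to 1); they miss things now and then, are a little off and sometimes report something else, mostly with a low value. They report only what shows in the picture. A call takes as long as a camera call. They do not tell look-alikes from the thing itself.
- recognise(label, camera): "rect" ([centre column, centre row, width, height] in pixels, round what is visible of it).
Readings, each from a call of its own:
- robot.current_time_s(): time.
- robot.current_joint_positions(): joint angles.
- robot.current_dq(): joint speeds.
- robot.current_joint_torque(): joint torques, N m.
- robot.current_tool_pos(): TCP position.
- robot.current_eef_rot(): TCP orientation.
- robot.current_contact_force(): force on the tool from outside, world axes, zero at the start.
- robot.current_torque(): the same for the moment, N m.
- robot.current_finger_gap(): opening from 0.0 (shut) to 1.0 (fully open).
Only numpy, scipy, OpenCV 4.12 (cv2) and the standard library are available. Lean on these libraries where they do the work, as an engineer would, in place of code of your own. Each camera call takes 0.05 s, during which the arm holds its last target. There are 200 camera calls.

## Working session

There is one attempt and no reset: what is moved stays moved. The work goes in short steps, each a Python script; the robot and the scene stay as the last script left them, time stands still between calls to the robot, and variables do not carry over. Pictures are saved under pics/ and viewed, about 12 in all and at most 16, crops included, and the job is handed in when it is done.

```bash
ls; mkdir -p pics; python3 - <<'E'
from station import robot, fingers, vision, workorder, recognise
import cv2, numpy as np
for n in ("top","side"):
    im=vision.grab_frame(n); cv2.imwrite(f"pics/{n}0.png",cv2.cvtColor(im,cv2.COLOR_RGB2BGR))
    c=vision.calibration(n); print(n,{k:np.round(v,4).tolist() if hasattr(v,'__len__') else v for k,v in c.items()})
    for l in "square_plate round_plate square_tube round_tube channel bar bush level hammer magnet".split():
        print(l,[(np.round(d['rect']).tolist(),round(d['p'],2)) for d in recognise(l,n)][:4])
print(robot.current_time_s())
E
```

```text
pics
top {'mtx': [[441.1895, 0.0, 277.6412], [0.0, 441.1895, 209.6957], [0.0, 0.0, 1.0]], 'extrinsics': [[0.009, -1.0, 0.0027, 0.0075], [0.9972, 0.0091, 0.0741, -0.5547], [-0.0741, 0.002, 0.9973, -1.1062], [0.0, 0.0, 0.0, 1.0]]}
square_plate [([234.0, 183.0, 45.0, 44.0], 0.67)]
round_plate [([323.0, 194.0, 38.0, 46.0], 0.65)]
square_tube [([365.0, 260.0, 28.0, 23.0], 0.74)]
round_tube [([319.0, 252.0, 3.0, 15.0], 0.59)]
channel [([296.0, 291.0, 20.0, 26.0], 0.84), ([262.0, 258.0, 20.0, 18.0], 0.82), ([241.0, 296.0, 27.0, 20.0], 0.6)]
bar [([417.0, 216.0, 23.0, 126.0], 0.88), ([233.0, 184.0, 47.0, 44.0], 0.5)]
bush [([236.0, 182.0, 45.0, 43.0], 0.48), ([200.0, 253.0, 18.0, 14.0], 0.45)]
level [([140.0, 219.0, 23.0, 119.0], 0.77)]
hammer [([343.0, 124.0, 82.0, 32.0], 0.8), ([236.0, 183.0, 46.0, 46.0], 0.73)]
magnet [([238.0, 131.0, 43.0, 38.0], 0.72)]
side {'mtx': [[543.6038, 0.0, 289.1742], [0.0, 543.6038, 209.4571], [0.0, 0.0, 1.0]], 'extrinsics': [[-0.7475, -0.6639, 0.0222, 0.399], [0.4321, -0.4606, 0.7753, -0.2813], [-0.5045, 0.5891, 0.6312, -0.8824], [0.0, 0.0, 0.0, 1.0]]}
square_plate [([213.0, 243.0, 70.0, 51.0], 0.81)]
round_plate [([298.0, 195.0, 46.0, 30.0], 0.68)]
square_tube [([385.0, 198.0, 26.0, 35.0], 0.56)]
round_tube [([339.0, 220.0, 24.0, 37.0], 0.7)]
channel [([310.0, 258.0, 38.0, 48.0], 0.86), ([367.0, 255.0, 33.0, 46.0], 0.59), ([333.0, 297.0, 33.0, 51.0], 0.58)]
bar [([381.0, 162.0, 118.0, 59.0], 0.6)]
bush [([252.0, 310.0, 16.0, 18.0], 0.76)]
level [([151.0, 340.0, 137.0, 119.0], 0.57), ([252.0, 310.0, 19.0, 20.0], 0.52)]
hammer [([248.0, 158.0, 69.0, 47.0], 0.62)]
magnet [([181.0, 207.0, 39.0, 41.0], 0.64)]
1.1
```

```bash
python3 - <<'E'
import cv2
a=cv2.imread("pics/top0.png")[100:325,130:430]; cv2.imwrite("pics/top0c.png",cv2.resize(a,(800,600),interpolation=cv2.INTER_CUBIC))
a=cv2.imread("pics/side0.png")[130:400,90:450]; cv2.imwrite("pics/side0c.png",cv2.resize(a,(800,600),interpolation=cv2.INTER_CUBIC))
E
```

```text
(no output)
```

View pics/top0c.png

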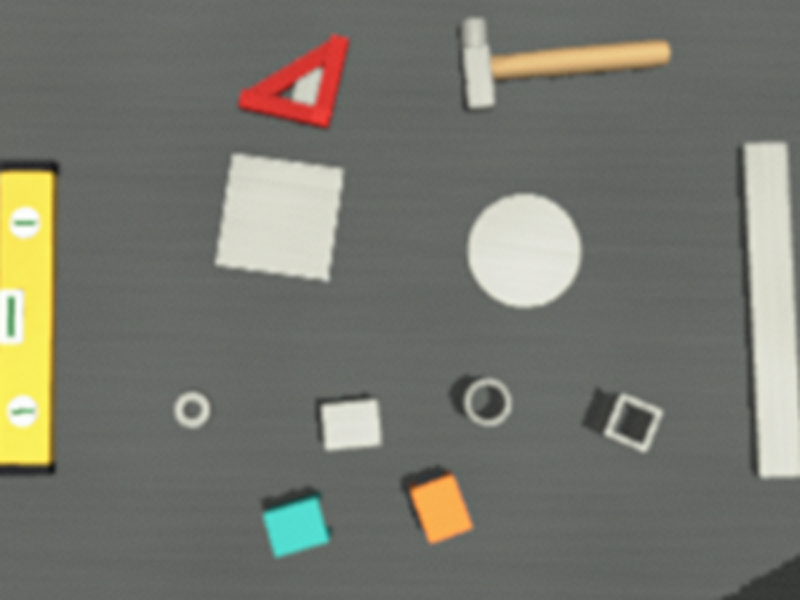

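View pics/side0c.png

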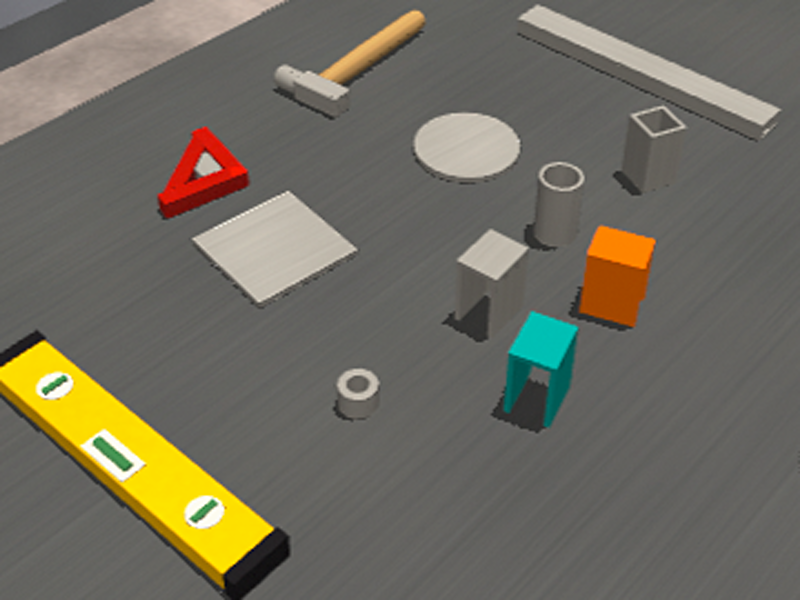

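```bash
cat > h.py <<'E'
import cv2, numpy as np
from station import robot, fingers, vision, workorder, recognise
def proj(n,P):
    c=vision.calibration(n);E=np.array(c['extrinsics']);P=np.atleast_2d(P)
    q=P@E[:3,:3].T+E[:3,3]; q=q*[1,-1,-1]; p=q@np.array(c['mtx']).T
    return p[:,:2]/p[:,2:]
def ray(n,uv):
    c=vision.calibration(n);E=np.array(c['extrinsics']);R=E[:3,:3]
    uv=np.atleast_2d(uv); d=np.c_[uv,np.ones(len(uv))]@np.linalg.inv(c['mtx']).T*[1,-1,-1]
    return -R.T@E[:3,3], d@R
def plane(n,uv,z):
    o,d=ray(n,uv); return (o+d*((z-o[2])/d[:,2])[:,None])[:,:2]
def tri(uvt,uvs):
    A=[];b=[]
    for n,uv in(("top",uvt),("side",uvs)):
        o,d=ray(n,uv);d=d[0]/np.linalg.norm(d[0]);M=np.eye(3)-np.outer(d,d);A.append(M);b.append(M@o)
    return np.linalg.lstsq(np.vstack(A),np.hstack(b),rcond=None)[0]
def contour(im,c,r,thr,ch=None,S=8):
    """largest bright contour (sub-pixel, image coords) in a window round c=(u,v)"""
    g=im.min(2) if ch is None else im[...,ch]
    u0,v0=int(c[0]-r[0]),int(c[1]-r[1]); w=g[v0:v0+2*r[1]+1,u0:u0+2*r[0]+1]
    W=cv2.resize(w,None,fx=S,fy=S,interpolation=cv2.INTER_CUBIC)
    cs,_=cv2.findContours((W>thr).astype('uint8'),cv2.RETR_EXTERNAL,cv2.CHAIN_APPROX_NONE)
    k=max(cs,key=cv2.contourArea)[:,0].astype(float)
    return (k+.5)/S-.5+[u0,v0]
def rect(xy):
    (c,s,a)=cv2.minAreaRect((np.array(xy)*1000).astype('float32')); return np.round(c,1),np.round(s,1),round(a,1)
E
python3 - <<'E'
from h import *
L=lambda n:cv2.cvtColor(cv2.imread(f"pics/{n}0.png"),cv2.COLOR_BGR2RGB)
t,s=L("top"),L("side")
print("cam",ray("top",[0,0])[0],ray("side",[0,0])[0])
# (top crop centre, halfwindow, z)
T=dict(square_plate=((280,218),(28,28),.008),round_plate=((525,250),(28,28),.008),square_tube=((635,422),(15,15),.07),
 round_tube=((488,402),(13,13),.07),channel=((350,425),(15,14),.07),bar=((772,310),(20,75),.02),bush=((192,410),(12,12),.025))
Sd=dict(square_plate=((275,247),(38,30)),round_plate=((467,147),(28,18)),square_tube=((658,122),(16,9)),round_tube=((561,178),(13,9)),
 channel=((492,254),(18,13)),bar=((648,70),(66,36)),bush=((358,384),(12,9)))
for k,(c,r,z) in T.items():
    c=np.array(c)/2.6667+[130,100]
    g=t.min(2); cc=c.astype(int); w=g[cc[1]-r[1]:cc[1]+r[1],cc[0]-r[0]:cc[0]+r[0]]
    for thr in (120,150):
        xy=plane("top",contour(t,c,r,thr),z); print(k,thr,"pct",np.percentile(w,[5,50,95]),*rect(xy), "circ",np.round(np.array(cv2.minEnclosingCircle((xy*1000).astype('float32'))[0]),1))
    c2,r2=Sd[k]; c2=np.array(c2)/2.2222+[90,130]
    cc=c2.astype(int); w=s.min(2)[cc[1]-r2[1]:cc[1]+r2[1],cc[0]-r2[0]:cc[0]+r2[0]]
    print("   side",np.percentile(w,[5,50,95]),*rect(plane("side",contour(s,c2,r2,150),z)), "tri", np.round(tri(c,c2)*1000))
E
```

```text
cam [0.47118209 0.01481826 1.14422698] [-0.02527974  0.65516513  0.76618999]
square_plate 120 pct [ 97. 198. 207.] [629.4 124.8] [115.4 115.3] 82.5 circ [628.6 124.6]
square_plate 150 pct [ 97. 198. 207.] [629.5 125. ] [112.2 112. ] 82.6 circ [628.9 124.2]
   side [ 49.95  96.   180.  ] [630.7 127.7] [109.2 110.7] 82.6 tri [629. 125.   2.]
round_plate 120 pct [ 97. 107. 219.] [ 598.5 -113.1] [113.7 113.3] 32.7 circ [ 598.7 -113.4]
round_plate 150 pct [ 97. 107. 219.] [ 598.8 -112.9] [110.7 109.5] 0.5 circ [ 598.8 -113.4]
   side [ 89.75 171.   181.  ] [ 598.8 -110.3] [108.4 107.3] 43.2 tri [ 600. -115.   -0.]
square_tube 120 pct [ 57.   101.   180.05] [ 435.4 -205.9] [45.  45.4] 66.9 circ [ 435.2 -205.9]
square_tube 150 pct [ 57.   101.   180.05] [ 435.4 -205.7] [42.1 42.4] 66.8 circ [ 435.5 -205.5]
   side [ 73.   94.  167.5] [ 436.4 -203.3] [39.  39.9] 67.3 tri [ 436. -208.   65.]
round_tube 120 pct [ 55.   102.   164.25] [452.3 -73.7] [44.9 43.9] 24.3 circ [452.7 -73.7]
round_tube 150 pct [ 55.   102.   164.25] [452.4 -73.3] [41.4 40.5] 30.0 circ [452.6 -73.7]
   side [ 80.    96.   172.65] [453.5 -70. ] [40.2 40.5] 6.1 tri [453. -74.  65.]
channel 120 pct [ 74.  112.5 217. ] [430.8  50.7] [44.7 54.9] 5.8 circ [430.8  51.1]
channel 150 pct [ 74.  112.5 217. ] [431.   50.9] [41.8 51.9] 5.8 circ [431.4  51.4]
   side [ 79.  97. 176.] [432.5  53.3] [39.8 49.5] 5.9 tri [431.  52.  69.]
bar 120 pct [ 85. 102. 213.] [ 544.3 -350.8] [325.5  44.5] 1.9 circ [ 544.1 -348.8]
bar 150 pct [ 85. 102. 213.] [ 544.1 -350.4] [321.4  41.7] 1.9 circ [ 543.9 -349.7]
   side [ 86.  95. 177.] [ 545.5 -347.6] [319.9  40.3] 2.0 tri [ 541. -356.    5.]
bush 120 pct [ 98. 103. 191.] [442.  203.9] [36.2 35.3] 1.2 circ [442.  204.1]
bush 150 pct [ 98. 103. 191.] [442.2 203.6] [32.7 32.2] 1.2 circ [442.2 203.7]
   side [ 84.  97. 180.] [443.1 206.4] [31.5 32.1] 7.3 tri [442. 204.  22.]
```

```bash
cat >> h.py <<'E'
def norm(a): return (a+180)%360-180
def best_yaw(ap,aq,p,q,z):
    """tool yaws (pick, place) for jaw axis angles ap, aq, with all joints well inside range"""
    lo=np.array([-154.91,-16.99,-72.82,7.12,-82.49,11.32,-174.64]);hi=np.array([154.91,109.72,74.43,147.25,262.49,116.49,174.64])
    r=[]
    for k in(0,180):
        m=999
        for a,x in((ap,p),(aq,q)):
            j=robot.inverse_kinematics([*x,z],[180,0,norm(a-90+k)])
            m=-1 if j is None else min(m,np.minimum(np.array(j)-lo,hi-np.array(j))[6])
        r.append((m,norm(ap-90+k),norm(aq-90+k)))
    return max(r)
def pick(p,yaw,z,force,open_=1.0,hi=.17):
    o=[180,0,yaw]; fingers.gripper_to(open_)
    robot.move_to([*p,hi],o); robot.line_to([*p,z+.03],velocity=.2)
    hit=robot.line_to([*p,z],velocity=.08,f_stop=10)
    fingers.gripper_to(0,force); print("pick hit",hit,"gap",round(robot.current_finger_gap(),3),"tcp",np.round(robot.current_tool_pos(),4))
def place(q,yaw,z,hi=.17,open_=1.0):
    p=robot.current_tool_pos(); robot.line_to([p[0],p[1],hi],velocity=.2)
    robot.line_to([*q,hi],[180,0,yaw],velocity=.2)
    robot.line_to([*q,z+.012],velocity=.15)
    hit=robot.line_to([*q,z-.0015],velocity=.02,f_stop=5)
    print("place hit",hit,np.round(robot.current_tool_pos(),4),"gap",round(robot.current_finger_gap(),3))
    fingers.gripper_to(open_); p=robot.current_tool_pos()
    robot.line_to([p[0],p[1],max(hi,p[2]+.09)],velocity=.2)
    print("t",robot.current_time_s())
SQ=(.6298,.1263);RD=(.5990,-.1117);MID=(.6144,.0073);LINE=82.6
E
python3 - <<'E'
from h import *
print(robot.current_eef_rot(),robot.current_tool_pos())
p=(.4359,-.2045); b=best_yaw(66.9,82.6,p,SQ,.17); b2=best_yaw(-23.1,-7.4,p,SQ,.17); print(b,b2)
m,yp,yq=max(b,b2)
pick(p,yp,.045,40); place(SQ,yq,.053)
E
```

```text
[-1.79999440e+02  3.32018979e-04  2.39444907e+01] [ 0.22320255 -0.5026785   0.24828742]
(np.float64(92.54944499092964), 156.89999999999998, 172.60000000000002) (np.float64(135.3319666394112), 66.9, 82.60000000000002)
pick hit False gap 0.462 tcp [ 0.4364 -0.2047  0.0455]
place hit True [0.6298 0.1263 0.0536] gap 0.465
t 9.8667
```

```bash
cat >> h.py <<'E'
def look(tag,items):
    fr={n:vision.grab_frame(n) for n in("top","side")}
    for n,im in fr.items(): cv2.imwrite(f"pics/{n}_{tag}.png",cv2.cvtColor(im,cv2.COLOR_RGB2BGR))
    for k,(x,y,z,rt) in items.items():
        for n,im in fr.items():
            c=proj(n,[x,y,z])[0]; 
            try: print(k,n,*rect(plane(n,contour(im,c,(rt,rt),150),z)))
            except Exception as e: print(k,n,e)
E
python3 - <<'E'
from h import *
robot.move_to([.45,-.2,.25],[180,0,82.6])
look("1",dict(sqtube=(*SQ,.078,13)))
a=cv2.imread("pics/top_1.png")[100:310,150:430];b=cv2.imread("pics/side_1.png")[150:360,120:400]
cv2.imwrite("pics/v1.png",cv2.resize(np.vstack([a,b]),(800,600*2))[:600]); cv2.imwrite("pics/v1.png",cv2.resize(np.hstack([a[20:160,30:200],b[:140,30:200]]),(800,330),interpolation=cv2.INTER_CUBIC))
E
```

```text
sqtube top [631.7 127.1] [66.4 65.6] 0.8
sqtube side [630.  127.4] [40.5 40.4] 83.7
```

View pics/v1.png

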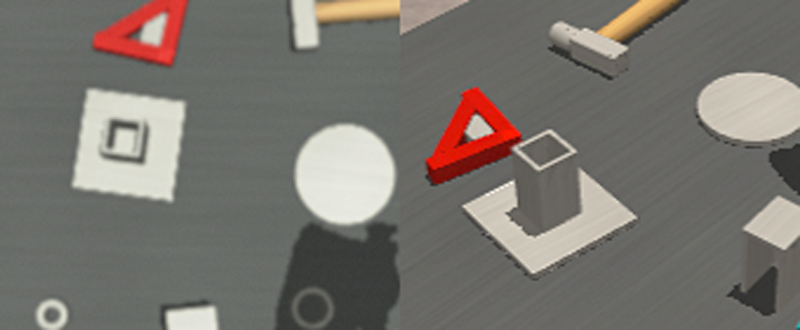

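```bash
python3 - <<'E'
from h import *
p=(.4530,-.0719); m,yp,yq=best_yaw(LINE,LINE,p,RD,.17); m2=best_yaw(-7.4,-7.4,p,RD,.17); print(m,m2)
pick(p,m2[1],.045,40,.9); place(RD,m2[2],.053)
p=(.4318,.0521); m=best_yaw(5.85,-7.4,p,MID,.17); print(m)
pick(p,m[1],.045,40,.85); place(MID,m[2],.045)
robot.move_to([.42,-.25,.25],[180,0,82.6])
look("2",dict(sqtube=(*SQ,.078,13),rdtube=(*RD,.078,13),channel=(*MID,.07,16)))
a=cv2.imread("pics/top_2.png")[100:310,150:430];b=cv2.imread("pics/side_2.png")[150:360,120:400]
cv2.imwrite("pics/v2.png",cv2.resize(np.hstack([a[20:160,30:210],b[:140,30:210]]),(800,311),interpolation=cv2.INTER_CUBIC))
E
```

```text
96.01343571977797 (np.float64(164.43325147918011), 82.60000000000002, 82.60000000000002)
pick hit False gap 0.476 tcp [ 0.4536 -0.072   0.0456]
place hit True [ 0.5989 -0.1117  0.0537] gap 0.476
t 18.2
(np.float64(153.27457757031868), 95.85000000000002, 82.60000000000002)
pick hit False gap 0.461 tcp [0.4322 0.0522 0.0456]
place hit True [0.6143 0.0072 0.0457] gap 0.465
t 25.5917
sqtube top [631.7 127.1] [66.4 65.6] 0.8
sqtube side [630.  127.4] [40.5 40.4] 83.6
rdtube top [ 599.6 -109.5] [66.2 65.5] 0.2
rdtube side [ 599.1 -110. ] [41.  39.4] 43.4
channel top [613.9   6.1] [51.9 42.3] 82.8
channel side [615.1   8.7] [49.7 40.1] 82.5
```

View pics/v2.png

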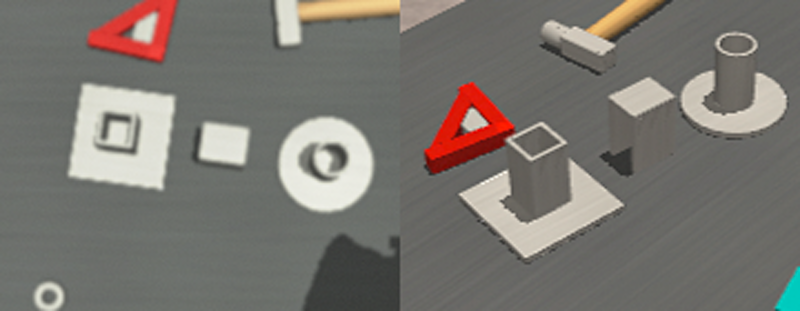

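```bash
python3 - <<'E'
from h import *
p=(.5448,-.3491); m=best_yaw(91.9,172.6,p,MID,.25); print(m)
pick(p,m[1],.019,100,.8,hi=.2)
place(MID,m[2],.097,hi=.22,open_=.8)
robot.move_to([.42,-.25,.25],[180,0,82.6])
look("3",dict(bar=(*MID,.098,75),bush=(.4428,.205,.025,12)))
a=cv2.imread("pics/top_3.png")[100:310,150:430];b=cv2.imread("pics/side_3.png")[150:360,120:400]
cv2.imwrite("pics/v3.png",cv2.resize(np.hstack([a[20:160,30:230],b[:140,30:230]]),(800,280),interpolation=cv2.INTER_CUBIC))
E
```

```text
(np.float64(111.91430176840404), 1.9000000000000057, 82.60000000000002)
pick hit False gap 0.443 tcp [ 0.5455 -0.3501  0.0204]
place hit True [0.6145 0.0072 0.0984] gap 0.443
t 36.0333
bar top [603.    7.3] [324.  103.6] 82.6
bar side [615.1   9.1] [319.9  40.9] 82.6
bush top [442.2 203.6] [33.4 32.8] 1.2
bush side [443.3 206.4] [31.6 32.9] 80.8
```

View pics/v3.png

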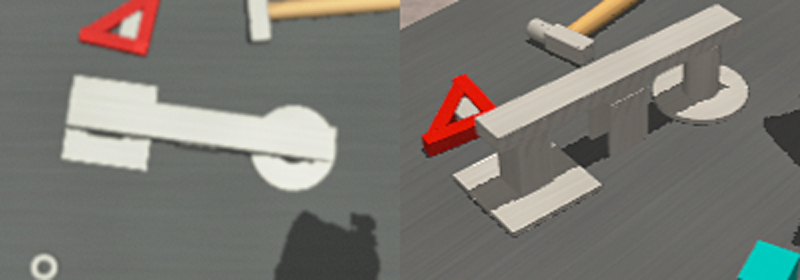

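```bash
python3 - <<'E'
from h import *
p=(.4428,.205); m=best_yaw(-7.4,-7.4,p,SQ,.22); print(m)
pick(p,m[1],.018,30,.8,hi=.17)
place(SQ,m[2],.116,hi=.22,open_=.7)
robot.move_to([.42,-.25,.25],[180,0,82.6])
look("4",dict(bush=(*SQ,.123,12)))
a=cv2.imread("pics/top_4.png")[100:310,150:430];b=cv2.imread("pics/side_4.png")[150:360,120:400]
cv2.imwrite("pics/v4.png",cv2.resize(np.hstack([a[20:160,30:230],b[:140,30:230]]),(800,280),interpolation=cv2.INTER_CUBIC))
E
```

```text
(np.float64(118.60101617414128), 82.60000000000002, 82.60000000000002)
pick hit False gap 0.375 tcp [0.4431 0.2053 0.0185]
place hit True [0.6298 0.1262 0.1166] gap 0.375
t 45.6917
bush top [632.  127.1] [58.9 58.2] 0.9
bush side [619.7 132.1] [39.  51.3] 47.1
```

View pics/v4.png

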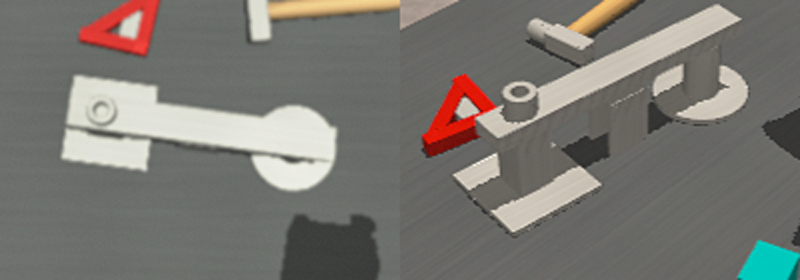

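```bash
python3 - <<'E'
from h import *
print(plane("side",[209.5,195.3],.123), plane("top",[180+101/2,120+109/2],.123))
b=cv2.imread("pics/side_4.png")
for k in range(12,18):
    for a in np.arange(0,360,3):
        if k!=17: continue
        q=proj("side",[.630+.017*np.cos(np.radians(a)),.1274+.017*np.sin(np.radians(a)),.123])[0]
        cv2.circle(b,tuple(int(v) for v in np.round(q*16)),4,(0,0,255),-1,shift=4)
cv2.imwrite("pics/v5.png",cv2.resize(b[170:230,170:250],(800,600),interpolation=cv2.INTER_NEAREST))
E
```

```text
[[0.62941255 0.12763017]] [[0.62840635 0.12351774]]
```

View pics/v5.png

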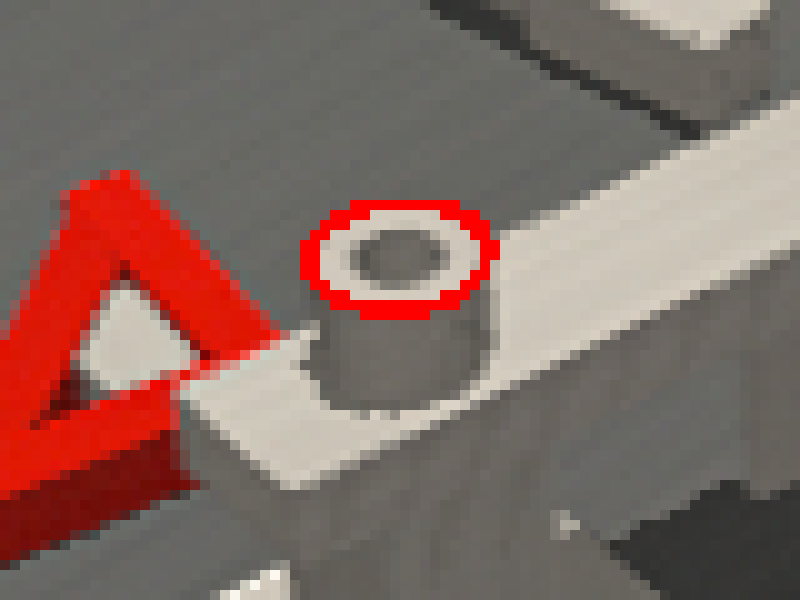

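The predicted ring, drawn for a bush centred above the square tube, matches the bush's top face (at about 210, 196 px in the side view). I'm handing the job in.

```bash
python3 -c "
from h import *
print(robot.current_contact_force(),robot.current_time_s()); print(workorder.close_job())"
```

```text
[-0.27800867  0.21084386  0.65066382] 47.375
the job is handed in; nothing more can be done
None
```

The trestle is set up as asked and handed in at about 47 s of the 126 s allowed. The order was square tube, round tube, channel, bar, then bush. I didn't touch the level, hammer, magnet or the coloured look-alikes. Everything is released, and the arm is clear at about 0 N.

What the last checks showed, from the side camera unless noted:
- **Positions:** both tubes, the channel and the bar's middle are within about 1 mm of their targets. The bush's top face matches an outline drawn for a position directly above the square tube.
- **Angles:** the bar lies at 82.6°, along the line between the plates. The square tube read about 1° off the plate's sides, which I took as camera noise.
- **Disagreements:** at the start the two cameras differed by a steady 1–3 mm, so I commanded positions at their average. The automatic outline in the top view failed for parts standing on the pale plates. It failed for the bush in the side view too, so I checked the bush by overlay instead.

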